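Check the handle stop of reground sprue cutters

ROBOT

A 6-joint arm with a two-finger parallel gripper is mounted at the origin on the work surface. World frame = base frame: x ahead of the robot, y to its left, z up, the work surface at z = 0. Lengths are in m, angles in rad, forces in N, time in s.
With the tool pointing down it reaches from about 0.275 to 0.725 m from the base axis. Payload 5.6 kg.
Tool frame: the origin (TCP) lies at the very end of the fingers, on their centre line; the grasp point (between the pads) lies 19 mm behind it; z points along the fingers, y is the line along which they close (so a half turn about z gives the same grasp; the last joint's range is limited). The gripper opens to 85 mm and grips with 20 to 120 N. Pads are 22 mm wide; open, the fingers measure 114 mm over their backs; the gripper's body (76 mm by 85 mm) begins 54 mm behind the grasp point. The pads swing forward as they close: fully open they stand 13 mm farther back than shut.
Start: joints at [-0.909, 0.255, 0.108, 0, -1.424, -0.285], TCP at [0.202, -0.511, 0.231] pointing down, gripper open.
Joint ranges: [-2.95, 2.95], [-1.21, 1.97], [-1.09, 1.5], [-2.87, 1.71], [-2.94, -0.07], [-3.05, 3.05]. Speed limits (rad/s): [2.57, 2.57, 3.14, 3.14, 3.14, 3.14].

INTERFACE

Orientations are given as a unit quaternion [w, x, y, z].
In Python, from cell import bot gives the robot as it stands. The module is installed in compiled form; this text tells all that it offers.
- The arm moves only by the tool drive_tool, never from a script. Its argument "moves" is text: rows parted by semicolons, each of 7 numbers parted by spaces: the gripper's target within -1 to 1 (fully open at 1, half-way at 0, shut at -1), then the shift along the tool's x, y, z in m, then the turn, a rotation vector about the tool's x, y, z in rad. In form: claw tx ty tz wx wy wz; .... A call has 1 to 5 rows; each row is the pose to reach, as a shift and turn from the pose commanded when the call began, along the tool's axes at that moment; what a row does not reach only later rows make up. A row lasts 1/12 s, in which the tool goes at most 41.7 mm and 7.16 degrees, less where a joint would pass 70% of its speed; a pose out of reach is approached as far as the arm can. A call with a gripper value outside its range is refused whole. The fingers move at their own pace and stop on an object; "squeeze" is the grip in N (left out, the last holds). Time passes only in rows, so rows that repeat a pose let the fingers close. It gives the time, the measured TCP pose, the force, the opening and the grip force at its end, in the units of the state.
- bot.state(): the state, without advancing time (a new reading comes with each control period).
- bot.snapshot(name): name is "side" or "top" or "wrist"; returns a dict with "image" (384x512x3 uint8, red, green, blue), "fov_y" (degrees; the focal length in pixels is half the picture's height over the tangent of half this angle, whatever the lens; pixels are square), "cx", "cy" (the principal point, pixels), "eye" and "attitude" of the camera in the world; the wrist camera has in their place "tool_from_camera" (4x4, takes a point from camera to tool coordinates, whose origin is the TCP and whose axes are the flange's). Camera axes: x right, y up, looking along -z (the intrinsics and any distortion apply to the point x, -y, -z); pixel columns grow to the right and rows downward; lengths in m; the calibration is good to about 2 mm. A picture is of the moment at which its call begins: read the wrist's pose just before it. There is no depth.
- bot.hand_in(): hands the job in; it is judged then, once.
The state is a dict: "clock": time; "joints": joint angles; "qvel": joint speeds; "joint_torque": joint torques, N m; "eef_pos": TCP position; "ee_rot": TCP orientation; "contact_force": force on the tool from outside, world axes, zero at the start; "ft_torque": the same for the moment, N m; "opening": opening from 0.0 (shut) to 1.0 (fully open); "grasp_force": force on a finger pad.
Only numpy, scipy, OpenCV 4.12 (cv2) and the standard library are available. Lean on these libraries where they do the work, as an engineer would, in place of code of your own. Each camera call takes 0.05 s, during which the arm holds its last target. There are 200 camera calls.

TASK

The sprue cutters in the bench vise have just been reground, so check that their free handle still stops short of the clamped one: with the outside of your fingers, gently press the free handle in by its red grip until the blades close and it will go no further, let it spring all the way out, then press it in to its stop once more and finish while holding it there, so that I can measure the gap. Do not grip or pinch the handle, do not touch the clamped half of the cutters, and leave everything else on the bench where it is.

Things in the scene. Friction and masses are not known exactly. Their poses are not given: they have to be found in the camera images.
- vise: Small blue bench vise, 50 mm jaws, bolted down. Origin on the bench under its round base (r 48 mm), z up. Jaws lie along its y, close along x at x = 0, tops 105 mm above the bench. Screw and tommy bar stick out to x = -81 mm (y -36 to +66), all below 61 mm high; a small anvil to x = +73 mm. The cutters lie flat in the jaws, head to +y, free handle on the -x side; it is pressed in towards +x.
- clamped_half: Fixed half of the steel sprue cutters (each half 195 mm long, red grip with black inner face), clamped in the vise by the tail of its grip, mid-plane 100 mm above the bench. Origin at the pivot, axes parallel to the vise's. The handle that the free one must stop short of; not to be touched.
- handle (a joint): Angle of the free handle about its pivot: 0 = sprung fully open (start), grows as pressed in, 0.30 rad = blades closed, the stop, with about 30 mm still free between the grips. A damped return spring pushes it out: at press_point about 2 N at 0, rising to 6 N just before the stop (1.2 N m/rad), where the force rises steeply. Let go, it springs back in under 2 s.
- press_point (a point): Where to press (10 to 15 N is plenty): on the OUTER (red) face of the free handle's grip, at mid height, 100 mm above the bench, 90 mm from the pivot towards the tail. Moves with the handle, about 27 mm from open to the stop. Its frame is parallel to the vise's at joint 0 and turns with the handle, counter-clockwise from above.
- grip_end (a point): Outer face of the same grip at its tail end, 150 mm from the pivot, at mid height. The grip is straight, 110 mm long (40 to 150 mm from the pivot), 14 mm tall (93 to 107 mm above the bench) and 14 mm thick: red outer part (handle_c0), 4 mm black inner face (handle_c1) towards the clamped handle, no place for fingers. The outer face is flat and upright, along the line from here to press_point.
- pivot (a point): The upright hinge axis of the cutters at mid-plane, 100 mm above the bench; in the vise's frame at x = -24, y = +125 mm. The cutters' head reaches 42 mm beyond it.
- bur_block: Bystander: light wooden block 120 x 60 x 45 mm with upright burs, 85 mm tall in all. Origin under its centre, long side along its x.
- pin_block: Bystander: light wooden block 80 x 100 x 35 mm with steel pins, 69 mm tall in all. Origin under its centre.
- graver_cup: Bystander: clear plastic cup, mouth r 36 mm, holding three tools with dark wooden ball handles, 107 mm tall in all. Origin under its centre.
- jar: Bystander: small black jar with a yellow cap, r 22 mm, 52 mm tall, standing in front of the free handle on the bench. Origin under its centre.
- hammer: Bystander: small chasing hammer lying on the bench, 235 mm long along its x, head at +x, 22 mm high. Origin on the bench at its middle.
- pliers: Bystander: pliers with one red and one black handle lying on the bench, 165 mm long along their y, 18 mm high. Origin on the bench under their joint.
- calipers: Bystander: steel calipers with a white reading head lying on the bench, 200 mm long along their y, 12 mm high. Origin on the bench under the middle.
- band: Bystander: yellow metal finger ring lying on the bench, 23 mm across, 6 mm high. Origin under its centre.

How it is judged:
On the way, in this order (a step that is already met when the one before it is completed fails the run):
1. the free handle is pressed in to its stop by the fingers on its grip (value of joint handle above 0.28 rad and contact force between the fingers and handle_c0 above 2 N), for 0.3 s.
2. the free handle has sprung all the way out again (value of joint handle below 0.03 rad), for 0.2 s.
3. the free handle is pressed in to its stop a second time (all of step 1), for 0.3 s.
At the end, for the whole second after the job is handed in: The robot holds the free handle at its stop (joint above 0.28 of 0.30 rad, at rest) with its fingers pressing more than 2 N on the red grip, touches neither the clamped half nor the inner face, and all bystanders are within 15 mm of where they stood (all of step 3 and velocity of joint handle below 0.1 rad/s and contact force between the arm and clamped_half below 1 N and contact force between the fingers and handle_c1 below 1 N and distance of each of bur_block, pin_block, graver_cup, jar, hammer, pliers, calipers, band from where it was at the start of the episode below 0.015 m); the arm keeps its last pose, push and grip.
It fails at once if the fingers reach round the free handle: its black inner face is touched (pinched or pulled) (contact force between the fingers and handle_c1 above 1 N).
It fails at once if the clamped half of the cutters is touched (contact force between any of the fingers, the arm and clamped_half above 1.5 N).
It fails at once if the handle is forced: pressed with more than 35 N (contact force between the fingers and handle_c0 above 35 N).
It fails at once if a bystander is lifted or pushed more than 15 mm (distance of any of bur_block, pin_block, graver_cup, jar, hammer, pliers, calipers, band from where it was at the start of the episode above 0.015 m).
It also fails if it takes over 35 s, if anything falls off the work surface, if the arm or the gripper's body presses on something with over 40 N, if the wrist force passes 120 N, or if a joint passes its speed limit or range.

## Working session

There is one attempt and no reset: what is moved stays moved. The work goes in short steps, Python scripts to look and compute and a tool call to move; the robot and the scene stay as the last step left them, time stands still between calls to the robot, and variables do not carry over. Pictures are saved under pics/ and viewed, at most 10 in all, crops included, and the job is handed in when it is done.

Besides the shell and the picture viewer there is one more tool, called after "Call:" as name(argument=value, ...), one argument or row to a line, values as JSON. drive_tool: Moves the arm, as the interface text tells. Its arguments: {"type":"object","properties":{"moves":{"type":"string"},"squeeze":{"type":"number"}},"required":["moves"]}

```bash
mkdir -p pics; cat > h.py <<'E'
import numpy as np, cv2
from scipy.spatial.transform import Rotation as R
from cell import bot
def snap(n,f):
    s=bot.snapshot(n); cv2.imwrite('pics/'+f,cv2.cvtColor(s['image'],cv2.COLOR_RGB2BGR)); return s
E
python3 - <<'E'
from h import *
import pickle
d={}
for n in ('side','top'):
    s=snap(n,n+'0.png'); d[n]=s; print({k:v for k,v in s.items() if k!='image'})
pickle.dump(d,open('s.pkl','wb')); print(bot.state())
E
```

```text
{'fov_y': 55.556059540328874, 'cx': 252.56966992166517, 'cy': 187.38988415586707, 'eye': array([0.50180139, 0.61735798, 0.8644902 ]), 'attitude': array([-0.02741934, -0.00407837,  0.34730068,  0.93734401])}
{'fov_y': 45.197776135990466, 'cx': 247.8379004030197, 'cy': 187.2063922080386, 'eye': array([ 0.40075659, -0.07206918,  1.58909154]), 'attitude': array([ 0.71000139,  0.04160871, -0.02845552, -0.70239379])}
{'clock': 0.1, 'joints': array([-9.09418157e-01,  2.55686020e-01,  1.07160719e-01, -3.91898244e-04,
       -1.42391949e+00, -2.84584115e-01]), 'qvel': array([-0.00115733, -0.00188712,  0.00326366,  0.00308771, -0.00098395,
        0.00063228]), 'joint_torque': array([-2.85401817e-03, -3.87605023e+01,  2.38473147e+01,  5.37785366e+00,
       -3.80593934e-03,  1.09998308e-05]), 'eef_pos': array([ 0.20224208, -0.51099915,  0.23050241]), 'ee_rot': array([-2.02935736e-04, -1.87256133e-01,  9.82310757e-01,  8.22035670e-04]), 'contact_force': array([ 0.31428213, -0.01937354, -0.13175027]), 'ft_torque': array([-0.01149876, -0.06359934,  0.02534746]), 'grasp_force': 0.0, 'opening': 1.0032582628256543}
```

View pics/side0.png

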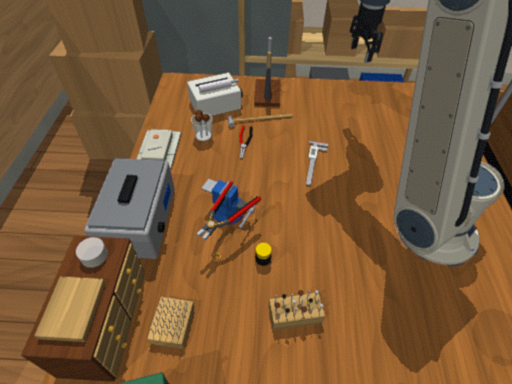

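View pics/top0.png

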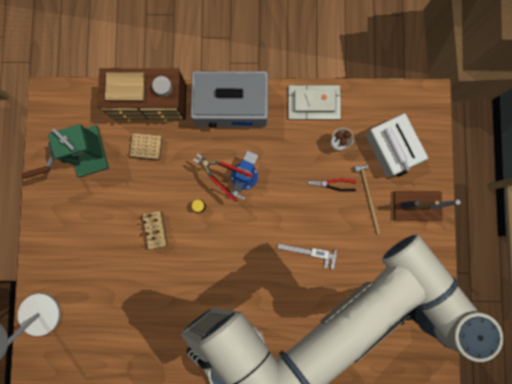

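Side view: the cutters have their head near (208,230). The free red grip runs to (260,199), and the clamped grip goes to the blue vise at (232,185). The jar is at (263,252). In the top view the cutters' head is at (198,160), the free grip ends at (238,198), and the vise is at (245,172).

```bash
cat >> h.py <<'E'
def Rc(s): q=s['attitude']; return R.from_quat([q[1],q[2],q[3],q[0]]).as_matrix()
def ray(s,u,v):
    f=192/np.tan(np.radians(s['fov_y']/2)); d=np.stack([(u-s['cx'])/f,-(v-s['cy'])/f,-np.ones_like(u*1.)],-1); return d@Rc(s).T
def onplane(s,u,v,z):
    d=ray(s,np.asarray(u,float),np.asarray(v,float)); return s['eye']+d*((z-s['eye'][2])/d[...,2])[...,None]
def proj(s,p):
    f=192/np.tan(np.radians(s['fov_y']/2)); c=(np.asarray(p)-s['eye'])@Rc(s); return np.stack([s['cx']-f*c[...,0]/c[...,2],s['cy']+f*c[...,1]/c[...,2]],-1)
def tri(s1,p1,s2,p2):
    d1,d2=ray(s1,*map(np.float64,p1)),ray(s2,*map(np.float64,p2)); A=np.stack([d1,-d2],1); t=np.linalg.lstsq(A,s2['eye']-s1['eye'],rcond=None)[0]
    a,b=s1['eye']+t[0]*d1,s2['eye']+t[1]*d2; return (a+b)/2,np.linalg.norm(a-b)
E
python3 - <<'E'
from h import *
import pickle
d=pickle.load(open('s.pkl','rb'))
for n,(x0,y0,x1,y1) in dict(side=(190,165,290,275),top=(180,140,280,220)).items():
    s=d[n]; im=s['image']; h=cv2.cvtColor(im,cv2.COLOR_RGB2HSV)
    H,S,V=[h[...,i].astype(int) for i in range(3)]
    m={'red':((H<5)|(H>172))&(S>170)&(V>70),'yel':(H>22)&(H<34)&(S>170)&(V>120),'blue':(H>100)&(H<125)&(S>140)}
    for k,mm in m.items():
        w=np.zeros(mm.shape,bool); w[y0:y1,x0:x1]=True; mm=(mm&w).astype(np.uint8)
        c,_=cv2.findContours(mm,0,2)
        for q in c:
            if cv2.contourArea(q)>15:
                b=cv2.minAreaRect(q); print(n,k,cv2.contourArea(q),np.round(b[0],1),cv2.boxPoints(b).round(1).tolist())
                u,v=b[0]; print('   on z=.1',onplane(s,u,v,.1 if k!='yel' else .052).round(3), 'ends',onplane(s,*cv2.boxPoints(b).T,.1)[:,:2].round(3).tolist() if k=='red' else '')
    c=im[y0:y1,x0:x1]; d[n+'c']=cv2.resize(c[...,::-1],None,fx=4,fy=4,interpolation=2)
a,b=d['sidec'],d['topc']; hh=max(a.shape[0],b.shape[0]); 
o=np.hstack([cv2.copyMakeBorder(i,0,hh-i.shape[0],0,0,0) for i in (a,b)]); cv2.imwrite('pics/crop1.png',o); print(o.shape)
E
```

```text
side red 134.5 [244.3 209. ] [[227.5, 218.60000610351562], [258.20001220703125, 195.60000610351562], [261.1000061035156, 199.39999389648438], [230.39999389648438, 222.5]]
   on z=.1 [0.546 0.038 0.1  ] ends [[0.587, 0.071], [0.512, -0.01], [0.504, 0.003], [0.579, 0.083]]
side red 78.0 [221.8 195.3] [[211.10000610351562, 208.39999389648438], [229.6999969482422, 180.5], [232.5, 182.3000030517578], [213.8000030517578, 210.1999969482422]]
   on z=.1 [ 0.61  -0.005  0.1  ] ends [[0.634, 0.041], [0.594, -0.06], [0.586, -0.054], [0.626, 0.047]]
side yel 167.5 [263.  249.5] [[252.5, 249.5], [263.0, 239.0], [273.5, 249.5], [263.0, 260.0]]
   on z=.1 [0.492 0.128 0.052] ends 
side blue 409.0 [229.2 205.3] [[211.10000610351562, 214.8000030517578], [234.10000610351562, 185.5], [247.1999969482422, 195.8000030517578], [224.1999969482422, 225.10000610351562]]
   on z=.1 [0.587 0.028 0.1  ] ends 
side blue 113.0 [216.5 190.1] [[207.5, 197.0], [218.5, 179.0], [225.39999389648438, 183.3000030517578], [214.39999389648438, 201.1999969482422]]
   on z=.1 [ 0.627 -0.022  0.1  ] ends 
top red 65.5 [223. 188.] [[210.0, 177.0], [212.0, 175.0], [236.0, 199.0], [234.0, 201.0]]
   on z=.1 [0.545 0.037 0.1  ] ends [[0.581, 0.08], [0.588, 0.074], [0.51, -0.006], [0.503, 0.001]]
top red 52.5 [235.6 168.8] [[219.1999969482422, 164.10000610351562], [220.39999389648438, 161.0], [252.0, 173.60000610351562], [250.6999969482422, 176.6999969482422]]
   on z=.1 [ 0.609 -0.003  0.1  ] ends [[0.624, 0.051], [0.634, 0.047], [0.593, -0.056], [0.583, -0.052]]
top yel 96.0 [197.5 205.5] [[192.0, 200.0], [203.0, 200.0], [203.0, 211.0], [192.0, 211.0]]
   on z=.1 [0.49  0.125 0.052] ends 
top blue 241.5 [245.  175.3] [[227.89999389648438, 176.5], [244.60000610351562, 158.1999969482422], [262.1000061035156, 174.10000610351562], [245.39999389648438, 192.39999389648438]]
   on z=.1 [ 0.588 -0.034  0.1  ] ends 
(440, 800, 3)
```

View pics/crop1.png

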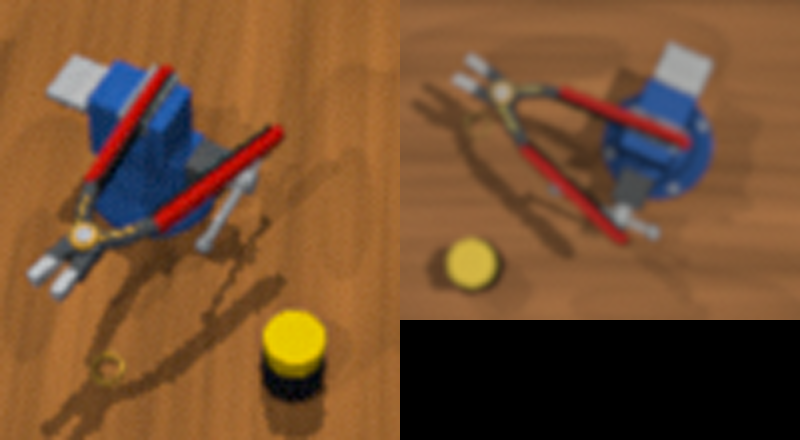

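Both views put the free grip at z=0.1, in agreement: the tail is near (0.507,-0.003) and the front end near (0.584,0.077). I'll get the pivot as a check and work out the first move.

```bash
cat >> h.py <<'E'
def togo(p,ang=None):
    s=bot.state(); q=s['ee_rot']; M=R.from_quat([q[1],q[2],q[3],q[0]])
    mx=-M.as_matrix()[:,0]; a=np.degrees(np.arctan2(mx[1],mx[0]))
    print('t',s['clock'],'pos',s['eef_pos'].round(4),'tool shift',M.inv().apply(np.array(p)-s['eef_pos']).round(4),'-x angle',a.round(1),'tool z tilt',M.as_matrix()[:,2].round(3),'wz',None if ang is None else np.round(-np.radians(ang-a),3),'F',s['contact_force'].round(1))
E
python3 - <<'E'
from h import *
import pickle
d=pickle.load(open('s.pkl','rb'))
print(tri(d['side'],(210.75,223.75),d['top'],(205.5,162.75)))
for a,b in (((244.3,209),(223,188)),((259.6,197.5),(235,200)),((263,249.5),(197.5,205.5))): print(tri(d['side'],a,d['top'],b))
togo([0.516,0.073,0.2],-43.8)
E
```

```text
(array([0.62677556, 0.09501335, 0.10722509]), np.float64(0.0004483780328658614))
(array([0.54589499, 0.03720619, 0.09922902]), np.float64(0.0009735912966178127))
(array([ 0.5071854 , -0.0024944 ,  0.10141624]), np.float64(0.0011976574474656327))
(array([0.49145285, 0.12554477, 0.04736321]), np.float64(0.001614856923722808))
t 0.1 pos [ 0.2022 -0.511   0.2305] tool shift [-0.5066  0.4276  0.0312] -x angle 21.6 tool z tilt [-0.001  0.002 -1.   ] wz 1.141 F [ 0.3 -0.  -0.1]
```

Call:
drive_tool(
  moves="-1 -0.02 0.017 0 0 0 0.1; -1 -0.05 0.042 0 0 0 0.2; -1 -0.08 0.067 0 0 0 0.3; -1 -0.11 0.093 0 0 0 0.4; -1 -0.14 0.118 0 0 0 0.5",
)

```text
clock: 0.52
eef_pos: [0.2885, -0.3499, 0.2308]
ee_rot: [-0.0, 0.062, 0.998, 0.0]
contact_force: [2.2, -0.0, -0.4]
opening: 0.297
grasp_force: 0.0
```

```bash
python3 -c "
from h import *
togo([0.516,0.073,0.2],-43.8)"
```

```text
t 0.5167 pos [ 0.2885 -0.3499  0.2308] tool shift [-0.1734  0.4478  0.031 ] -x angle -7.1 tool z tilt [-0.001  0.001 -1.   ] wz 0.64 F [ 2.2 -0.  -0.4]
```

Call:
drive_tool(
  moves="-1 -0.013 0.035 0 0 0 0.1; -1 -0.027 0.07 0 0 0 0.2; -1 -0.04 0.105 0 0 0 0.3; -1 -0.054 0.14 0 0 0 0.4; -1 -0.067 0.175 0 0 0 0.5",
)

```text
clock: 0.93
eef_pos: [0.3721, -0.192, 0.2312]
ee_rot: [-0.0, 0.298, 0.955, 0.0]
contact_force: [1.4, 0.3, 0.5]
opening: 0.0
grasp_force: 0.0
```

```bash
python3 -c "
from h import *
togo([0.516,0.073,0.2],-43.8)"
```

```text
t 0.9333 pos [ 0.3721 -0.192   0.2312] tool shift [0.0324 0.2998 0.0312] -x angle -34.7 tool z tilt [-0.  0. -1.] wz 0.159 F [1.4 0.3 0.5]
```

Call:
drive_tool(
  moves="-1 0.004 0.037 0 0 0 0.05; -1 0.008 0.074 0 0 0 0.1; -1 0.012 0.111 0 0 0 0.13; -1 0.016 0.148 0 0 0 0.13; -1 0.02 0.18 0 0 0 0.13",
)

```text
clock: 1.35
eef_pos: [0.4575, -0.0318, 0.231]
ee_rot: [-0.0, 0.357, 0.934, 0.0]
contact_force: [0.3, -1.2, 0.2]
opening: 0.001
grasp_force: 0.0
```

```bash
python3 -c "
from h import *
togo([0.516,0.073,0.2],-43.8)"
```

```text
t 1.35 pos [ 0.4575 -0.0318  0.231 ] tool shift [0.0262 0.1171 0.031 ] -x angle -41.8 tool z tilt [-0.  0. -1.] wz 0.035 F [ 0.3 -1.2  0.2]
```

Call:
drive_tool(
  moves="-1 0.008 0.035 0.005 0 0 0.02; -1 0.016 0.07 0.015 0 0 0.02; -1 0.024 0.1 0.025 0 0 0.02; -1 0.025 0.112 0.03 0 0 0.02; -1 0.025 0.112 0.03 0 0 0.02",
)

```text
clock: 1.77
eef_pos: [0.5132, 0.068, 0.1988]
ee_rot: [-0.002, 0.365, 0.931, -0.001]
contact_force: [-0.2, -0.8, 0.8]
opening: 0.003
grasp_force: 0.0
```

```bash
python3 - <<'E'
from h import *
togo([0.516,0.073,0.085],-43.8)
s=snap('side','side1.png'); t=snap('top','top1.png'); w=snap('wrist','wrist1.png')
a=cv2.resize(s['image'][140:300,150:310,::-1],None,fx=2.5,fy=2.5,interpolation=2)
b=cv2.resize(w['image'][...,::-1],(400,300)); b=cv2.copyMakeBorder(b,0,100,0,0,0)
cv2.imwrite('pics/c2.png',np.hstack([a,b]))
E
```

```text
t 1.7667 pos [0.5132 0.068  0.1988] tool shift [0.0011 0.006  0.1138] -x angle -42.9 tool z tilt [-0.004 -0.001 -1.   ] wz 0.016 F [-0.2 -0.8  0.8]
```

View pics/c2.png

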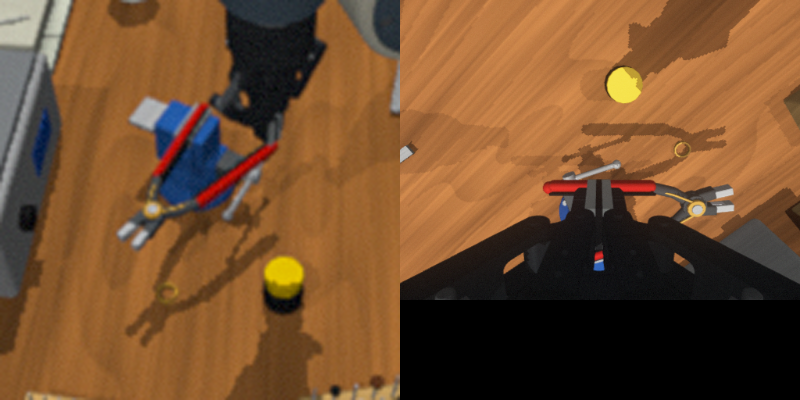

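The side crop shows the closed gripper clear of the cutters, which haven't moved. In the wrist half, the free red grip runs from (545,188) to (655,187), with the pivot at (697,209) and the jar at (625,85). I'll check the grip line from this close view.

```bash
python3 - <<'E'
from h import *
st=bot.state(); s=bot.snapshot('wrist'); q=st['ee_rot']; M=np.eye(4); M[:3,:3]=R.from_quat([q[1],q[2],q[3],q[0]]).as_matrix(); M[:3,3]=st['eef_pos']
T=M@np.array(s['tool_from_camera']); qq=R.from_matrix(T[:3,:3]).as_quat()
s['eye']=T[:3,3]; s['attitude']=np.r_[qq[3],qq[:3]]
print(s['eye'].round(3),s['fov_y'],[k for k in s])
h=cv2.cvtColor(s['image'],cv2.COLOR_RGB2HSV).astype(int); m=((h[...,0]<5)|(h[...,0]>172))&(h[...,1]>170)&(h[...,2]>60)
v,u=np.nonzero(m[210:270,150:360]); u=u+150; v=v+210
for c in (u.min()+4,u.min()+20,230,290,300,u.max()-4):
    r=v[u==c]; 
    if len(r): print(c,r.min(),r.max(),onplane(s,[c,c],[r.min(),r.max()],.107).round(4).tolist(),onplane(s,[c],[r.min()],.093).round(4).tolist())
print(proj(s,[[.516,.073,.085],[.491,.126,.052],[.627,.095,.107],[.5455,.0375,.107]]).round(0))
E
```

```text
[0.461 0.114 0.344] 60.50566056592227 ['image', 'fov_y', 'cx', 'cy', 'tool_from_camera', 'eye', 'attitude']
188 233 246 [[0.5027, 0.0037, 0.107], [0.5105, -0.0044, 0.107]] [[0.5052, -0.0029, 0.093]]
204 231 244 [[0.5101, 0.014, 0.107], [0.5179, 0.0061, 0.107]] [[0.513, 0.0081, 0.093]]
230 231 240 [[0.5239, 0.0288, 0.107], [0.5294, 0.0235, 0.107]] [[0.5276, 0.0238, 0.093]]
290 230 244 [[0.5551, 0.0635, 0.107], [0.5641, 0.0556, 0.107]] [[0.5607, 0.0605, 0.093]]
300 230 244 [[0.5604, 0.0692, 0.107], [0.5695, 0.0614, 0.107]] [[0.5663, 0.0665, 0.093]]
323 231 243 [[0.5733, 0.0817, 0.107], [0.5812, 0.0752, 0.107]] [[0.5799, 0.0798, 0.093]]
[[264. 179.]
 [289. 108.]
 [378. 266.]
 [257. 243.]]
```

The close view puts the outer face at about (0.545,0.043) near the press point, with its normal at -43°. That matches the first estimate. Next I lower the tool outside the grip.

Call:
drive_tool(
  moves="-1 0 0.003 0.03 0 0 0.016; -1 0 0.003 0.06 0 0 0.016; -1 0 0.003 0.09 0 0 0.016; -1 0 0.003 0.112 0 0 0.016; -1 0 0.003 0.114 0 0 0.016",
)

```text
clock: 2.38
eef_pos: [0.5121, 0.0665, 0.0838]
ee_rot: [-0.003, 0.375, 0.927, -0.002]
contact_force: [-0.4, -0.7, -0.6]
opening: 0.0
grasp_force: 0.0
```

Call:
drive_tool(
  moves="-1 0 0 0 0 0 0; -1 0 0 0 0 0 0",
)

```text
clock: 2.55
eef_pos: [0.5163, 0.068, 0.0893]
ee_rot: [0.001, 0.374, 0.927, 0.001]
contact_force: [1.2, 0.1, 0.6]
opening: -0.003
grasp_force: 0.0
```

```bash
python3 -c "
from h import *
togo([0.537,0.0515,0.087],-43.3)"
```

```text
t 2.55 pos [0.5163 0.068  0.0893] tool shift [-0.0263  0.0024  0.0023] -x angle -43.9 tool z tilt [ 0.003  0.    -1.   ] wz -0.011 F [1.2 0.1 0.6]
```

Call:
drive_tool(
  moves="-1 -0.006 0.001 0.002 0 0 0; -1 -0.012 0.002 0.002 0 0 0; -1 -0.018 0.002 0.002 0 0 0; -1 -0.024 0.002 0.002 0 0 0; -1 -0.028 0.002 0.002 0 0 0",
)

```text
clock: 2.97
eef_pos: [0.5371, 0.0499, 0.0855]
ee_rot: [-0.0, 0.374, 0.927, 0.0]
contact_force: [-3.8, 1.6, 3.5]
opening: 0.002
grasp_force: 2.0
```

Call:
drive_tool(
  moves="-1 -0.002 0 0 0 0 0; -1 -0.004 0 0 0 0 0; -1 -0.004 0 0 0 0 0",
)

```text
clock: 3.22
eef_pos: [0.5393, 0.0473, 0.0851]
ee_rot: [-0.0, 0.374, 0.927, -0.0]
contact_force: [-3.3, 1.2, 1.6]
opening: -0.001
grasp_force: 1.6
```

```bash
python3 - <<'E'
from h import *
togo([0.554,0.0275,0.087],-26)
s=snap('side','side2.png'); h=cv2.cvtColor(s['image'],cv2.COLOR_RGB2HSV).astype(int); m=((h[...,0]<5)|(h[...,0]>172))&(h[...,1]>170)&(h[...,2]>70); m[:165]=0;m[275:]=0;m[:,:190]=0;m[:,290:]=0
for q in cv2.findContours(m.astype(np.uint8),0,2)[0]:
    if cv2.contourArea(q)>8: b=cv2.minAreaRect(q); print(cv2.contourArea(q),np.round(cv2.boxPoints(b),1).tolist())
E
```

```text
t 3.2167 pos [0.5393 0.0473 0.0851] tool shift [-0.0243 -0.0041 -0.0019] -x angle -43.9 tool z tilt [-0.001 -0.    -1.   ] wz -0.313 F [-3.3  1.2  1.6]
38.0 [[227.0, 217.60000610351562], [235.0, 210.6999969482422], [238.0, 214.1999969482422], [229.89999389648438, 221.10000610351562]]
73.5 [[211.10000610351562, 208.39999389648438], [229.10000610351562, 181.39999389648438], [231.8000030517578, 183.1999969482422], [213.8000030517578, 210.1999969482422]]
```

Call:
drive_tool(
  moves="-1 -0.004 -0.001 0 0 0 -0.05; -1 -0.008 -0.002 0 0 0 -0.09; -1 -0.012 -0.003 0 0 0 -0.14; -1 -0.016 -0.003 0 0 0 -0.18; -1 -0.019 -0.004 0 0 0 -0.22",
)

```text
clock: 3.68
eef_pos: [0.5496, 0.0317, 0.0851]
ee_rot: [-0.001, 0.269, 0.963, -0.0]
contact_force: [-5.0, 3.9, 2.5]
opening: 0.0
grasp_force: 3.2
```

Call:
drive_tool(
  moves="-1 0 0 0 0 0 0; -1 0 0 0 0 0 0",
)

```text
clock: 3.85
eef_pos: [0.5497, 0.0317, 0.0851]
ee_rot: [-0.001, 0.27, 0.963, -0.0]
contact_force: [-4.8, 1.7, 3.2]
opening: 0.002
grasp_force: 2.8
```

```bash
python3 -c "
from h import *
togo([0.554,0.0275,0.086],-26)"
```

```text
t 3.85 pos [0.5497 0.0317 0.0851] tool shift [-0.0058 -0.0014 -0.0009] -x angle -31.3 tool z tilt [-0.002  0.    -1.   ] wz -0.093 F [-4.8  1.7  3.2]
```

Call:
drive_tool(
  moves="-1 -0.002 0 0 0 0 -0.03; -1 -0.004 -0.001 0 0 0 -0.06; -1 -0.006 -0.001 0 0 0 -0.08; -1 -0.006 -0.001 0 0 0 -0.08",
)

```text
clock: 4.18
eef_pos: [0.5528, 0.0279, 0.085]
ee_rot: [-0.002, 0.231, 0.973, -0.0]
contact_force: [-9.6, 4.2, 7.1]
opening: 0.003
grasp_force: 5.4
```

```bash
python3 - <<'E'
from h import *
togo([0.554,0.0275,0.086],-26)
s=snap('side','side3.png'); w=snap('wrist','wrist3.png')
a=cv2.resize(s['image'][140:260,170:290,::-1],None,fx=3.3,fy=3.3,interpolation=2)
b=cv2.resize(w['image'][180:300,140:260+140,::-1],(400,200)); b=cv2.copyMakeBorder(b,0,a.shape[0]-200,0,0,0)
cv2.imwrite('pics/c3.png',np.hstack([a,b]))
E
```

```text
t 4.1833 pos [0.5528 0.0279 0.085 ] tool shift [-0.0012  0.0002 -0.001 ] -x angle -26.7 tool z tilt [-0.005  0.    -1.   ] wz -0.012 F [-9.6  4.2  7.1]
```

View pics/c3.png

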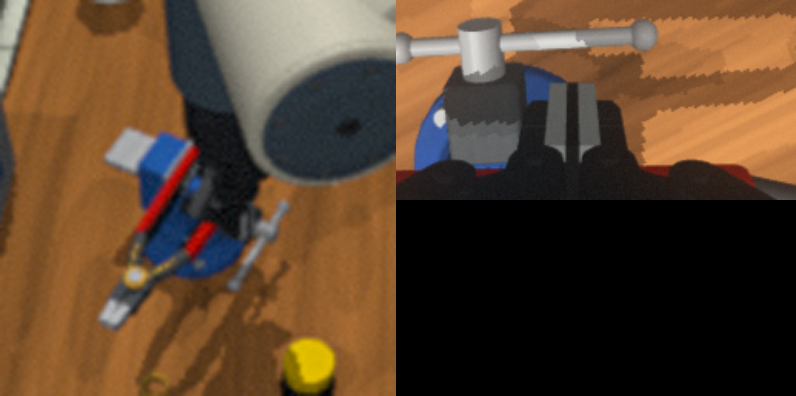

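In the side crop the blades at (115,312) have come together, and the front of the free grip is at (200,240). Force has risen above 10 N, so the handle is at or near its stop. I'll press slightly more and hold.

Call:
drive_tool(
  moves="-1 -0.001 0 0 0 0 -0.01; -1 -0.0015 0 0 0 0 -0.02; -1 -0.0015 0 0 0 0 -0.02; -1 -0.0015 0 0 0 0 -0.02; -1 -0.0015 0 0 0 0 -0.02",
)

```text
clock: 4.7
eef_pos: [0.553, 0.0275, 0.085]
ee_rot: [-0.003, 0.222, 0.975, -0.0]
contact_force: [-14.4, 4.7, 10.3]
opening: 0.005
grasp_force: 7.6
```

```bash
python3 -c "
from h import *
togo([0.554,0.0275,0.086],-26)"
```

```text
t 4.7 pos [0.553  0.0275 0.085 ] tool shift [-0.0009  0.0004 -0.001 ] -x angle -25.6 tool z tilt [-0.006  0.001 -1.   ] wz 0.007 F [-14.4   4.7  10.3]
```

Call:
drive_tool(
  moves="-1 0 0 0 0 0 0; -1 0 0 0 0 0 0; -1 0 0 0 0 0 0; -1 0 0 0 0 0 0; -1 0 0 0 0 0 0",
)

```text
clock: 5.12
eef_pos: [0.5529, 0.0275, 0.085]
ee_rot: [-0.003, 0.222, 0.975, -0.0]
contact_force: [-13.9, 5.6, 10.3]
opening: -0.004
grasp_force: 7.6
```

Call:
drive_tool(
  moves="-1 0.01 0.003 0 0 0 0.06; -1 0.02 0.007 0 0 0 0.12; -1 0.03 0.012 0 0 0 0.18; -1 0.04 0.018 0 0 0 0.24; -1 0.051 0.025 0 0 0 0.3",
)

```text
clock: 5.53
eef_pos: [0.5217, 0.0718, 0.0855]
ee_rot: [0.001, 0.366, 0.931, 0.0]
contact_force: [0.8, 0.4, 1.1]
opening: 0.002
grasp_force: 0.0
```

Call:
drive_tool(
  moves="-1 0 0 0 0 0 0; -1 0 0 0 0 0 0; -1 0 0 0 0 0 0; -1 0 0 0 0 0 0; -1 0 0 0 0 0 0",
)

```text
clock: 5.95
eef_pos: [0.5217, 0.071, 0.0852]
ee_rot: [0.0, 0.365, 0.931, -0.0]
contact_force: [-0.5, -0.2, 1.2]
opening: 0.001
grasp_force: 0.0
```

Call:
drive_tool(
  moves="-1 0 0 0 0 0 0; -1 0 0 0 0 0 0; -1 0 0 0 0 0 0; -1 0 0 0 0 0 0; -1 0 0 0 0 0 0",
)

```text
clock: 6.37
eef_pos: [0.5214, 0.0714, 0.0853]
ee_rot: [0.0, 0.365, 0.931, -0.0]
contact_force: [-0.5, 0.4, 0.5]
opening: 0.006
grasp_force: 0.0
```

Call:
drive_tool(
  moves="-1 0 0 0 0 0 0; -1 0 0 0 0 0 0; -1 0 0 0 0 0 0; -1 0 0 0 0 0 0; -1 0 0 0 0 0 0",
)

```text
clock: 6.78
eef_pos: [0.5213, 0.0715, 0.0853]
ee_rot: [0.0, 0.365, 0.931, 0.0]
contact_force: [-0.2, -0.2, 0.6]
opening: -0.002
grasp_force: 0.0
```

Call:
drive_tool(
  moves="-1 0 0 0 0 0 0; -1 0 0 0 0 0 0; -1 0 0 0 0 0 0; -1 0 0 0 0 0 0; -1 0 0 0 0 0 0",
)

```text
clock: 7.2
eef_pos: [0.5213, 0.0714, 0.0853]
ee_rot: [-0.0, 0.365, 0.931, -0.0]
contact_force: [0.9, -0.4, -0.7]
opening: -0.001
grasp_force: 0.0
```

Call:
drive_tool(
  moves="-1 0 0 0 0 0 0; -1 0 0 0 0 0 0; -1 0 0 0 0 0 0; -1 0 0 0 0 0 0; -1 0 0 0 0 0 0",
)

```text
clock: 7.62
eef_pos: [0.5213, 0.0714, 0.0853]
ee_rot: [0.0, 0.365, 0.931, 0.0]
contact_force: [-0.6, -0.6, 0.6]
opening: 0.001
grasp_force: 0.0
```

```bash
python3 - <<'E'
from h import *
togo([0.537,0.0515,0.086],-43.3)
s=snap('side','side4.png'); h=cv2.cvtColor(s['image'],cv2.COLOR_RGB2HSV).astype(int); m=((h[...,0]<5)|(h[...,0]>172))&(h[...,1]>170)&(h[...,2]>70); m[:165]=0;m[275:]=0;m[:,:190]=0;m[:,290:]=0
for q in cv2.findContours(m.astype(np.uint8),0,2)[0]:
    if cv2.contourArea(q)>8: b=cv2.minAreaRect(q); print(cv2.contourArea(q),np.round(cv2.boxPoints(b),1).tolist())
cv2.imwrite('pics/c4.png',cv2.resize(s['image'][140:280,170:310,::-1],None,fx=3,fy=3,interpolation=2))
E
```

```text
t 7.6167 pos [0.5213 0.0714 0.0853] tool shift [-0.025  -0.004  -0.0007] -x angle -42.8 tool z tilt [ 0.  0. -1.] wz 0.009 F [-0.6 -0.6  0.6]
21.5 [[227.5, 219.5], [232.0, 215.0], [235.0, 218.0], [230.5, 222.5]]
76.0 [[210.8000030517578, 208.8000030517578], [229.6999969482422, 180.5], [232.5, 182.3000030517578], [213.5, 210.6999969482422]]
```

View pics/c4.png

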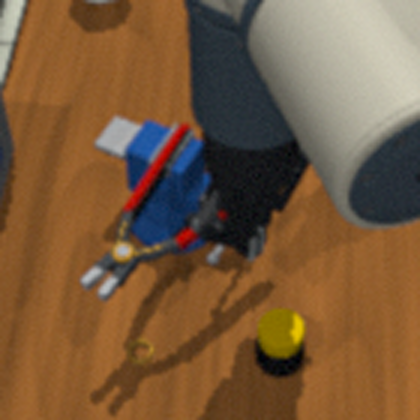

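The handle has sprung fully out: its grip front is back at the starting pixels, around (229,221). The blades are open at (95,285) and the jar hasn't moved. Now the second press.

Call:
drive_tool(
  moves="-1 -0.006 -0.001 0 0 0 0; -1 -0.012 -0.002 0 0 0 0; -1 -0.018 -0.003 0 0 0 0; -1 -0.024 -0.004 0 0 0 0; -1 -0.029 -0.005 0 0 0 0",
)

```text
clock: 8.08
eef_pos: [0.5391, 0.0477, 0.0852]
ee_rot: [-0.001, 0.365, 0.931, 0.0]
contact_force: [-3.6, 2.6, 2.9]
opening: 0.002
grasp_force: 2.4
```

Call:
drive_tool(
  moves="-1 -0.004 -0.001 0 0 0 -0.05; -1 -0.008 -0.002 0 0 0 -0.09; -1 -0.012 -0.003 0 0 0 -0.14; -1 -0.016 -0.003 0 0 0 -0.18; -1 -0.019 -0.004 0 0 0 -0.22",
)

```text
clock: 8.5
eef_pos: [0.5495, 0.032, 0.0851]
ee_rot: [-0.001, 0.259, 0.966, -0.0]
contact_force: [-4.2, 4.5, 3.9]
opening: 0.0
grasp_force: 3.1
```

```bash
python3 -c "
from h import *
togo([0.553,0.0275,0.085],-25.6)"
```

```text
t 8.5 pos [0.5495 0.032  0.0851] tool shift [-0.0053 -0.0022  0.0001] -x angle -30.1 tool z tilt [-0.003  0.001 -1.   ] wz -0.078 F [-4.2  4.5  3.9]
```

Call:
drive_tool(
  moves="-1 -0.002 0 0 0 0 -0.03; -1 -0.004 -0.001 0 0 0 -0.06; -1 -0.006 -0.002 0 0 0 -0.08; -1 -0.007 -0.002 0 0 0 -0.08; -1 -0.007 -0.002 0 0 0 -0.08",
)

```text
clock: 8.92
eef_pos: [0.553, 0.0279, 0.085]
ee_rot: [-0.003, 0.222, 0.975, 0.001]
contact_force: [-11.3, 7.7, 8.1]
opening: -0.0
grasp_force: 6.4
```

Call:
drive_tool(
  moves="-1 -0.0005 0 0 0 0 0; -1 -0.0005 0 0 0 0 0; -1 -0.0005 0 0 0 0 0; -1 -0.0005 0 0 0 0 0; -1 -0.0005 0 0 0 0 0",
)

```text
clock: 9.33
eef_pos: [0.5531, 0.0279, 0.085]
ee_rot: [-0.003, 0.222, 0.975, 0.0]
contact_force: [-11.8, 8.6, 9.0]
opening: -0.001
grasp_force: 7.1
```

Call:
drive_tool(
  moves="-1 0 0 0 0 0 0; -1 0 0 0 0 0 0; -1 0 0 0 0 0 0; -1 0 0 0 0 0 0; -1 0 0 0 0 0 0",
)

```text
clock: 9.75
eef_pos: [0.5531, 0.0278, 0.085]
ee_rot: [-0.003, 0.222, 0.975, 0.0]
contact_force: [-12.5, 8.2, 8.8]
opening: 0.0
grasp_force: 7.1
```

```bash
python3 - <<'E'
from h import *
togo([0.553,0.0275,0.085],-25.6)
s=snap('side','side5.png'); cv2.imwrite('pics/c5.png',cv2.resize(s['image'][140:280,170:310,::-1],None,fx=3,fy=3,interpolation=2))
E
```

```text
t 9.75 pos [0.5531 0.0278 0.085 ] tool shift [-0.0001 -0.0003 -0.    ] -x angle -25.6 tool z tilt [-0.006  0.002 -1.   ] wz -0.0 F [-12.5   8.2   8.8]
```

View pics/c5.png

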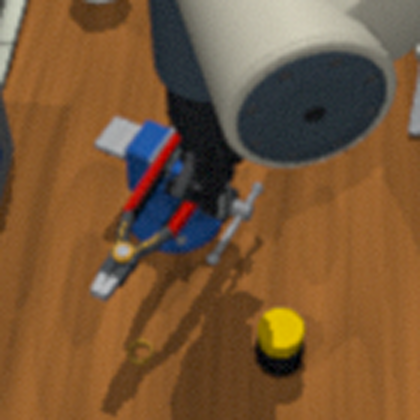

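The blades are shut at (112,275), the handle is held at its stop with about 15 N in the horizontal, and the jar and ring haven't moved. Handing in.

```bash
python3 -c "
from h import *
print(bot.hand_in())"
```

```text
the job is handed in; nothing more can be done
None
```

I pressed the free handle in until the blades closed, let it spring fully out, then pressed it in again. The arm is holding it at the stop with about 15 N so you can measure the gap; I handed the job in, but no verdict came back.

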